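# Step a gas-sensor carriage under the needle and log two cells

### The arm

A 6-joint arm with a two-finger parallel gripper is mounted at the origin on the work surface. World frame = base frame: x ahead of the robot, y to its left, z up, the work surface at z = 0. Lengths are in m, angles in rad, forces in N, time in s.
With the tool pointing down it reaches from about 0.325 to 0.75 m from the base axis. Payload 7.6 kg.
Tool frame: the origin (TCP) lies midway between the tips of the shut fingers; the grasp point (between the pads) lies 19 mm behind it; z points along the fingers, y is the line along which they close (so a half turn about z gives the same grasp; the last joint's range is limited). The gripper opens to 85 mm and grips with 20 to 120 N. Pads are 22 mm wide; open, the fingers measure 114 mm over their backs; the gripper's body (76 mm by 85 mm) begins 54 mm behind the grasp point. The pads swing forward as they close: fully open they stand 13 mm farther back than shut.
Start: joints at [1.153, 0.052, 1.401, -0, 1.689, -0.07], TCP at [0.179, 0.494, 0.231] pointing down, gripper open.
Joint ranges: [-2.9, 2.9], [-0.91, 2.17], [0.12, 2.37], [-1.06, 4.2], [0.26, 2.73], [-2.93, 2.93]. Speed limits (rad/s): [2.57, 2.57, 3.01, 3.14, 3.14, 3.14].

### API

Orientations are given as a 3x3 rotation matrix whose columns are the frame's x, y, z axes.
In Python, from cell import move_pose, servo_line, move_joints, grip, hold, ik, state, camera, MotionError, sign_off, boxes_of, silhouettes gives the robot as it stands. Calls block until the motion is done:
- move_pose(position, orientation): joint-space move of the TCP to a pose.
- servo_line(position, rotation=None, v=0.15, force_limit=None): straight line of the TCP; rotation=None keeps the orientation; v is the mean speed in m/s. With force_limit (N) it stops when the force on the tool has changed by that much, and returns True; else False.
- move_joints(angles): joint-space move.
- grip(opening, f_grip=None): finger opening in m; f_grip is the grip in N (None keeps the last); returns when the fingers have stopped.
- hold(seconds).
- ik(position, orientation): joint angles nearest the present ones, or None.
- state(): the state.
- camera(name): name is "side" or "top"; returns a dict with "frame" (400x640x3 uint8, blue, green, red), "fx", "fy", "cx", "cy" (pixels), "rvec" (rotation vector, rad) and "tvec" (3), from world to camera coordinates, as OpenCV has them. Camera axes: x right, y down, z forward; pixel columns grow to the right and rows downward; lengths in m; the calibration is good to about 2 mm. A picture is of the moment at which its call begins. There is no depth.
A pose or a line that the arm cannot do raises MotionError and nothing moves.
- sign_off(): hands the job in; it is judged then, once.
Trained networks look in a picture, given as the dict that the camera call returned (one of the last four; its "shot" number tells which), for a name from the list of things; names that differ only in an ending like _2 or _b are one class to them, and where a whole thing is asked for, a point or a joint stands for the part that bears it (a point fixed in the world has none). Each returns a list of dicts, best first, with "score" (0 to 1); they miss things now and then, are a little off and sometimes report something else, mostly with a low value. They report only what shows in the picture. A call takes as long as a camera call. They do not tell look-alikes from the thing itself.
- boxes_of(query, picture): "bbox" ([centre column, centre row, width, height] in pixels, round what is visible of it).
- silhouettes(query, picture): "region" (400x640 bool, what is visible of it) and "bbox" ([centre column, centre row, width, height] in pixels, round what is visible of it).
The state is a dict: "clock": time; "joint_positions": joint angles; "dq": joint speeds; "effort": joint torques, N m; "eef_pos": TCP position; "tool_rot": TCP orientation; "wrist_force": force on the tool from outside, world axes, zero at the start; "wrist_torque": the same for the moment, N m; "gripper_width": finger opening in m; "grip_force": force on a finger pad.
Only numpy, scipy, OpenCV 4.12 (cv2) and the standard library are available. Lean on these libraries where they do the work, as an engineer would, in place of code of your own. Each camera call takes 0.05 s, during which the arm holds its last target. There are 200 camera calls.

### The job

On the x-y slide stage, use the upright knob to bring the largest round sensor cell under the fixed needle so that the needle points at its centre, and leave it there while you press the logger's key fully down; then do the same with the smallest round cell. Finally park the carriage at its home corner, against both stops: towards the robot and to the robot's right. Press the key gently (under 30 N) and only while one of these two cells is under the needle; do not touch the needle or its stand, and leave the other things on the bench where they are.

Things in the scene. Friction and masses are not known exactly. Their poses are not given: they have to be found in the camera images.
- stage: grey base plate of the x-y stage, 270 x 170 mm, fixed to the bench. Origin under its centre; its x axis (about away from the robot) is the direction of the lower slide, its y axis (about to the robot's left) that of the upper slide
- saddle (a joint): lower slide, aluminium cross plate 130 x 270 mm: travel along the stage's x axis, 0 at the stop nearest the robot (home), 0.09 m at the far stop; about 1.5 N of friction, stays where it is left
- carriage (a joint): upper slide, riding on the lower one: square black anodised plate 144 x 144 mm carrying four sensor cells, its top 52 mm above the bench, with a 44 mm wide tongue towards the robot; travel along the stage's y axis, 0 at the stop on the robot's right (home), 0.10 m at the left stop; about 1.5 N of friction, stays where it is left
- knob_grip (a point): grip point of the bare steel knob on the carriage's tongue: an upright round post 24 mm in diameter, 46 mm tall (52 to 98 mm above the bench); this point is on its axis, 82 mm above the bench. It is 108 mm from the carriage's centre, on the robot's side
- cell_large (a point): centre of the top of the largest round sensor cell, 42 mm in diameter, 12 mm tall, steel with a white window and a tiny dot at its centre; on the carriage, 26 mm to the far side and 30 mm to the right of the plate's centre; top 64.5 mm above the bench
- cell_small (a point): centre of the top of the smallest round sensor cell, 18 mm in diameter, 12 mm tall, otherwise alike; 28 mm to the near side and 28 mm to the left of the plate's centre. (The carriage also carries a 28 mm square cell and a 34 x 18 mm oblong cell, not used)
- needle_stand: fixed stand beyond the stage: grey foot 70 x 110 x 22 mm, steel column 20 mm in diameter and 185 mm tall, and a 12 mm bar at 155 mm height that runs 205 mm towards the robot and carries the needle. Origin on the bench straight under the needle (the column stands 205 mm beyond it along its x axis); its position differs a little relative to the stage
- needle_tip (a point): tip of the steel needle, pointing straight down, 7 mm in diameter tapering to a point, 70 mm above the bench (5.5 mm above the cells' tops)
- logger: fixed grey plastic box 100 x 90 x 30 mm with a small dark screen and one round key on top; left or right of the stage (a similar box with a big display and no key stands on the other side). Origin under its centre
- key_top (a point): centre of the top face of the logger's round white key (28 mm in diameter, in a black housing) when not pressed; it moves with the key
- key (a joint): how far the key is pressed, 0 to 0.006 m; fully down takes 5 N, springs back
- tape_roll: bystander: roll of yellow tape, 90 mm in diameter, 24 mm high, lying flat
- jar: bystander: jar, 52 mm in diameter, 70 mm tall
- wrench: bystander: wrench 170 mm long
- meter: bystander: white handheld meter, 150 x 70 x 28 mm
- screwdriver: bystander: screwdriver 180 mm long
- gauge: bystander: round pressure gauge lying on its back, 60 mm in diameter, 28 mm high
Things that resemble listed ones, but are neither listed nor needed, are in the scene too. What is shaped like the logger but purple is not meant.

How it is judged:
On the way, in this order (a step that is already met when the one before it is completed fails the run):
1. the largest round cell rests under the needle (horizontal distance between cell_large and needle_tip below 0.005 m), for 0.3 s.
2. the key is pressed down with the largest round cell under the needle (horizontal distance between cell_large and needle_tip below 0.005 m and value of joint key above 0.0045 m), for 0.05 s.
3. the key is let go and the smallest round cell rests under the needle (horizontal distance between cell_small and needle_tip below 0.005 m and value of joint key below 0.002 m), for 0.3 s.
4. the key is pressed down with the smallest round cell under the needle (horizontal distance between cell_small and needle_tip below 0.005 m and value of joint key above 0.0045 m), for 0.05 s.
At the end, for the whole second after the job is handed in: the carriage is parked within 5 mm of both home stops (towards the robot, and to its right) and the key is up (value of joint each of saddle, carriage below 0.005 m and value of joint key below 0.002 m); the robot touches nothing.
It fails at once if the key is pressed while neither of the two cells is under the needle (value of joint key above 0.0035 m and horizontal distance between each of cell_large, cell_small and needle_tip above 0.006 m).
It fails at once if the logger or its key is pressed with more than 30 N (contact force between anything else and logger above 30 N).
It fails at once if the needle or its stand is touched (contact force between anything else and needle_stand above 3 N).
It fails at once if a loose thing on the bench is moved by more than 20 mm (distance of any of tape_roll, jar, wrench, meter, screwdriver, gauge from where it was at the start of the episode above 0.02 m).
It also fails if it takes over 72 s, if anything falls off the work surface, if the arm or the gripper's body presses on something with over 40 N, if the wrist force passes 120 N, or if a joint passes its speed limit or range.

## Working session

There is one attempt and no reset: what is moved stays moved. The work goes in short steps, each a Python script; the robot and the scene stay as the last script left them, time stands still between calls to the robot, and variables do not carry over. Pictures are saved under pics/ and viewed, at most 10 in all, crops included, and the job is handed in when it is done.

```bash
mkdir -p pics; ls; python3 - <<'E'
from cell import *
import cv2,numpy as np
for n in("top","side"):
    c=camera(n); cv2.imwrite(f"pics/{n}0.png",c["frame"])
    R,_=cv2.Rodrigues(np.array(c["rvec"])); print(n,c["fx"],c["cx"],c["cy"],(-R.T@np.array(c["tvec"]).ravel()).round(3),R[2].round(3))
    for q in("stage","knob_grip","cell_large","cell_small","carriage","logger","key_top","needle_stand","needle_tip"):
        try: print(q,[(np.round(b["bbox"]).astype(int).tolist(),round(b["score"],2)) for b in boxes_of(q,c)][:4])
        except Exception as e: print(q,e)
print(state()["clock"])
E
```

```text
pics
top 408.7546253889934 327.5338047619873 206.071480960902 [0.245 0.029 1.273] [ 0.215 -0.01  -0.977]
stage [([332, 171, 91, 84], 0.58), ([234, 211, 10, 8], 0.38), ([237, 144, 16, 18], 0.17)]
knob_grip [([332, 178, 51, 64], 0.86)]
cell_large [([331, 175, 45, 68], 0.95)]
cell_small [([330, 178, 49, 63], 0.75)]
carriage [([330, 179, 50, 66], 0.95), ([238, 143, 23, 23], 0.46), ([327, 125, 38, 79], 0.29)]
logger [([269, 258, 34, 40], 0.85), ([322, 250, 38, 41], 0.82), ([220, 287, 34, 36], 0.79), ([234, 208, 34, 34], 0.74)]
key_top [([216, 294, 4, 8], 0.64), ([234, 207, 8, 9], 0.52), ([324, 252, 9, 11], 0.45)]
needle_stand [([327, 125, 38, 84], 0.85)]
needle_tip [([327, 123, 35, 81], 0.98)]
side 483.04017054010643 331.201923165755 193.99635872208555 [-0.118  1.241  0.962] [ 0.388 -0.747 -0.54 ]
stage [([301, 198, 90, 52], 0.95)]
knob_grip [([307, 193, 62, 27], 0.65), ([226, 277, 56, 39], 0.33)]
cell_large [([308, 192, 61, 28], 0.73)]
cell_small [([308, 194, 60, 27], 0.75)]
carriage [([305, 195, 57, 28], 0.66)]
logger [([287, 257, 44, 30], 0.82), ([345, 249, 36, 24], 0.67)]
key_top [([290, 249, 9, 9], 0.54), ([285, 256, 38, 29], 0.28)]
needle_stand [([272, 172, 64, 52], 0.64)]
needle_tip [([271, 172, 66, 54], 0.83), ([303, 198, 69, 48], 0.22)]
1.0
```

```bash
python3 - <<'E'
import cv2
a=cv2.imread("pics/top0.png");cv2.imwrite("pics/topA.png",cv2.resize(a[70:330,170:500],None,fx=2.3,fy=2.3,interpolation=cv2.INTER_CUBIC))
a=cv2.imread("pics/side0.png");cv2.imwrite("pics/sideA.png",cv2.resize(a[120:320,180:440],None,fx=3,fy=3,interpolation=cv2.INTER_CUBIC))
E
```

```text
(no output)
```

View pics/topA.png

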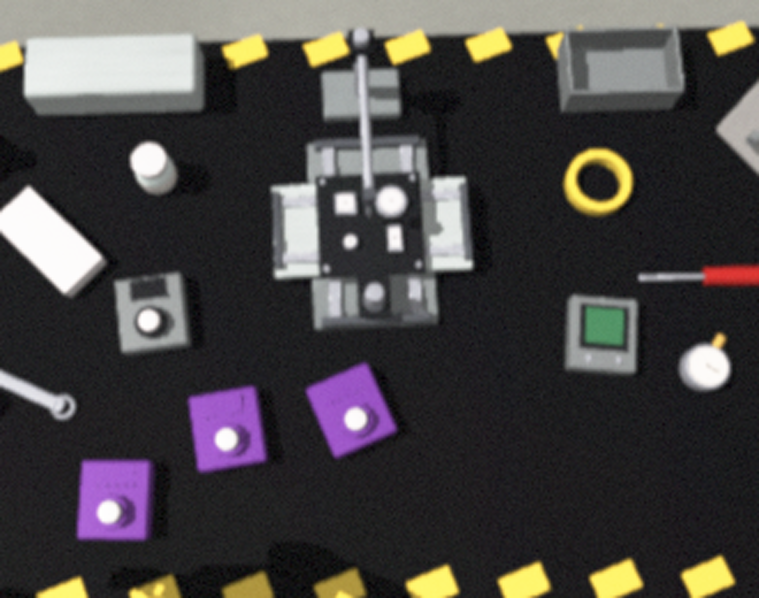

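View pics/sideA.png

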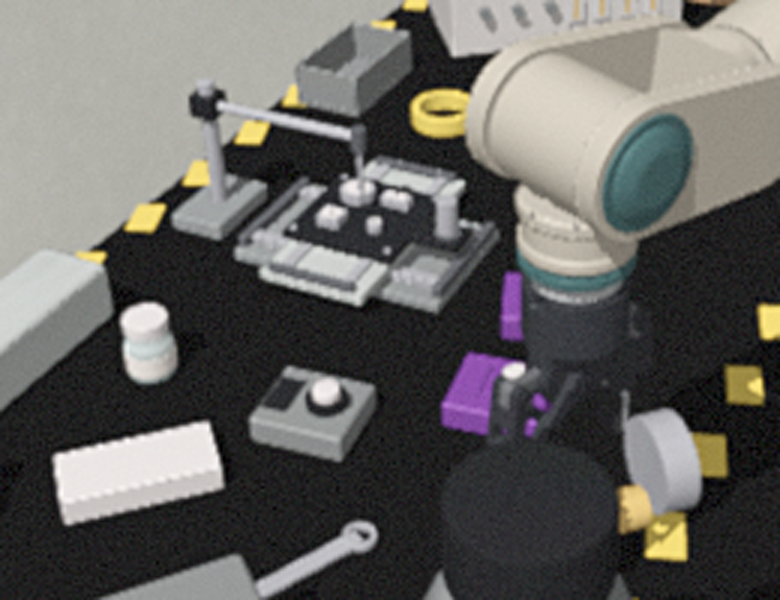

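The top view shows the grey keyed logger at about (234,208). Three purple boxes look like it, at (269,258), (322,250) and (220,287), and so does the grey box with a green display and no key at (432,214). I choose (234,208). The large cell is at (340,157), the small cell at (322,175) and the knob at (332,197). Next is a close crop.

```bash
cat >h.py <<'E'
from cell import *
import cv2,numpy as np
def avg(n,k=8):
    cs=[camera(n) for _ in range(k)]; c=dict(cs[-1]); c["avg"]=np.mean([x["frame"] for x in cs],0).astype(np.float32); return c
def K(c): return np.array([[c["fx"],0,c["cx"]],[0,c["fy"],c["cy"]],[0,0,1.]])
def proj(c,P): return cv2.projectPoints(np.float64(P).reshape(-1,1,3),np.float64(c["rvec"]),np.float64(c["tvec"]),K(c),None)[0].reshape(-1,2)
def back(c,uv,z):
    R,_=cv2.Rodrigues(np.float64(c["rvec"])); o=-R.T@np.float64(c["tvec"]).ravel()
    d=R.T@np.linalg.solve(K(c),[uv[0],uv[1],1]); return o+d*(z-o[2])/d[2]
E
python3 - <<'E'
from h import *
import pickle
t=avg("top");s=avg("side");pickle.dump((t,s),open("ts0.pkl","wb"))
A=cv2.resize(t["avg"][120:215,285:380],(570,570),interpolation=cv2.INTER_CUBIC)
B=cv2.resize(s["avg"][155:225,255:350],(760,560),interpolation=cv2.INTER_CUBIC)
cv2.imwrite("pics/tz.png",A);cv2.imwrite("pics/sz.png",B)
# bright blobs in top
for c,(x0,x1,y0,y1) in((t,(300,360,135,190)),(t,(220,250,192,225)),(s,(280,315,170,200)),(s,(275,305,240,262))):
    g=c["avg"].min(2)[y0:y1,x0:x1]; n,l,st,ce=cv2.connectedComponentsWithStats((g>170).astype(np.uint8))
    print(g.max(),[(st[i,4],(ce[i]+[x0,y0]).round(2).tolist()) for i in range(1,n) if st[i,4]>5])
E
```

```text
249.375 [(np.int32(57), [311.77, 139.91]), (np.int32(54), [328.69, 141.96]), (np.int32(49), [345.73, 138.71]), (np.int32(12), [358.67, 151.67]), (np.int32(309), [303.4, 170.22]), (np.int32(117), [339.45, 156.84]), (np.int32(69), [319.55, 158.06]), (np.int32(55), [341.27, 173.36]), (np.int32(23), [321.83, 174.43]), (np.int32(39), [358.15, 178.31])]
253.0 [(np.int32(132), [225.42, 209.03]), (np.int32(67), [233.91, 208.91])]
237.25 [(np.int32(61), [307.97, 177.72]), (np.int32(52), [298.23, 182.88]), (np.int32(16), [283.12, 183.5]), (np.int32(34), [310.97, 185.56]), (np.int32(41), [289.71, 191.2]), (np.int32(14), [304.29, 194.07])]
239.625 [(np.int32(67), [288.0, 249.7])][ WARN:0@12.643] global loadsave.cpp:1063 imwrite_ Unsupported depth image for selected encoder is fallbacked to CV_8U.
```

View pics/tz.png

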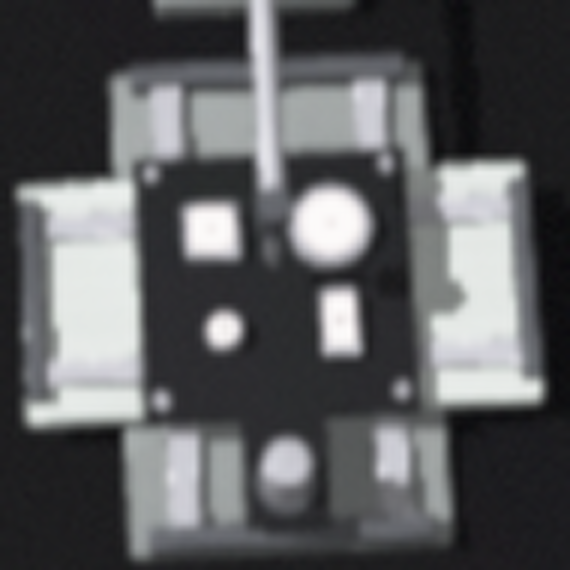

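View pics/sz.png

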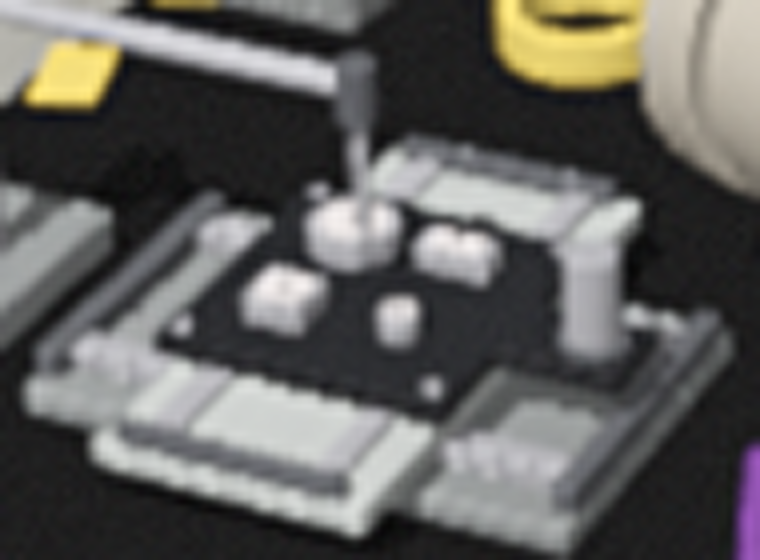

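```bash
python3 - <<'E'
from h import *
import pickle
t,s=pickle.load(open("ts0.pkl","rb"))
p=lambda *a:print(a[0],*[np.round(np.array(x)*1000,1) for x in a[1:]])
def wc(c,u,v,w,h):
    g=c["avg"].min(2)[v-h:v+h+1,u-w:u+w+1];g=np.clip(g-80,0,120);y,x=np.mgrid[v-h:v+h+1,u-w:u+w+1];return [(g*x).sum()/g.sum(),(g*y).sum()/g.sum()]
L=back(t,wc(t,340,157,8,8),.0645);S=back(t,wc(t,322,174,5,5),.0645)
p("L",L);p("S",S);d=L-S;print("yaw",np.arctan2(d[1],d[0])-np.arctan2(-58,54),np.linalg.norm(d[:2]),np.hypot(54,58))
# side: top faces
for n,P in(("L",L),("S",S)): print(n,"side pred",proj(s,P).round(2))
p("Ls",back(s,[298.23,182.0],.0645));
nt=back(t,[329.9,163.75],.07);ns=back(s,[299.9,182.06],.07);p("needle",nt,ns)
print("needle top->side",proj(s,nt),"side->top",proj(t,ns))
for z in(.1,.13,.15):print(z,proj(t,[*ns[:2],z]),proj(t,[*nt[:2],z]),proj(s,[*ns[:2],z]),proj(s,[*nt[:2],z]))
p("knob top",back(t,[285+288.5/6-.5,120+460/6-.5],.098))
p("key",back(t,wc(t,234,209,5,5),.04),back(s,[288,249.7],.04))
E
```

```text
L [667.  -24.6  64.5]
S [611.9  31.9  64.5]
yaw 0.02391375064334611 0.07890366202565681 79.2464510246358
L side pred [[299.6  181.78]]
S side pred [[305.27 192.95]]
Ls [670.7 -21.2  64.5]
needle [644.    5.9  70. ] [660.3 -15.6  70. ]
needle top->side [[300.85094679 185.94626122]] side->top [[336.67070729 158.54761538]]
0.1 [[336.91514144 155.28219238]] [[329.98412302 160.59852108]] [[299.4376684  174.80026005]] [[300.39162789 178.62756325]]
0.13 [[337.17145038 151.8581328 ]] [[330.07234536 157.29347054]] [[298.96647364 167.40134687]] [[299.9233856  171.16668173]]
0.15 [[337.34935446 149.48149236]] [[330.13358806 154.99915104]] [[298.64729316 162.3894306 ]] [[299.60613739 166.11171039]]
knob top [534.    1.8  98. ]
key [518.  306.3  40. ] [523.2 297.6  40. ]
```

```bash
cat >>h.py <<'E'
NT=np.array([.644,.0059]); yaw=.024
ex=np.array([np.cos(yaw),np.sin(yaw)]);ey=np.array([-ex[1],ex[0]])
def down():
    q=state()["joint_positions"];best=None
    for sg in(1,-1):
        y=np.array([*(sg*ey),0]);z=np.array([0,0,-1.]);R=np.c_[np.cross(y,z),y,z]
        a=ik([.53,0,.2],R)
        if a is not None and (best is None or abs(a[5])<best[0]): best=(abs(a[5]),R)
    return best[1]
def P(c): 
    R,_=cv2.Rodrigues(np.float64(c["rvec"]));return K(c)@np.c_[R,np.float64(c["tvec"]).ravel()]
def tri(t,uv,s,uw):
    X=cv2.triangulatePoints(P(t),P(s),np.float64(uv).reshape(2,1),np.float64(uw).reshape(2,1)).ravel();return X[:3]/X[3]
def shift(k0,k1):
    "grip knob at k0, drag to k1, release, rise"
    R=down(); grip(.06)
    move_pose([*k0,.17],R); servo_line([*k0,.063],v=.15); grip(.0,30)
    servo_line([*k1,.063],v=.06); hold(.2)
    st=state();print("grip",st["gripper_width"],st["grip_force"],st["eef_pos"],st["wrist_force"])
    grip(.06); hold(.1); servo_line([*k1,.17],v=.2)
E
python3 - <<'E'
from h import *
import pickle
t,s=pickle.load(open("ts0.pkl","rb"))
print("key",tri(t,[233.9,208.9],s,[288.0,249.7]))
print(down().round(2))
shift((.533,.0022),(.510,.0327))
move_pose([.518,.303,.12],down())
grip(0.)
t=avg("top",6);s=avg("side",6);pickle.dump((t,s),open("ts1.pkl","wb"))
A=cv2.resize(t["avg"][140:185,300:360],(800,600),interpolation=cv2.INTER_CUBIC)
B=cv2.resize(s["avg"][160:205,275:335],(800,600),interpolation=cv2.INTER_CUBIC)
cv2.imwrite("pics/m1.png",cv2.resize(np.vstack([A,B]),(400,600)).astype(np.uint8))
print(state()["clock"])
E
```

```text
key [0.51714931 0.30486166 0.04710397]
[[ 1.    0.02  0.  ]
 [ 0.02 -1.    0.  ]
 [ 0.    0.   -1.  ]]
grip 0.02350797262406055 29.75682109594345 [0.51005561 0.03350717 0.0639398 ] [-1.50192483  1.29474491  8.88588162]
10.1083
```

View pics/m1.png

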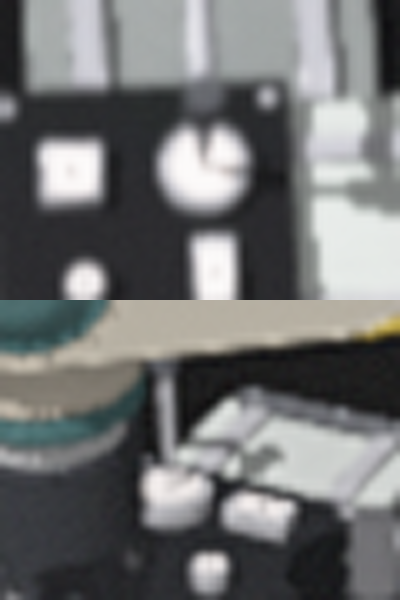

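```bash
python3 - <<'E'
from h import *
import pickle
t,s=pickle.load(open("ts1.pkl","rb"))
A=cv2.resize(t["avg"][150:178,316:344],(560,560),interpolation=cv2.INTER_CUBIC).clip(0,255)
def wc(c,u,v,w,h):
    g=c["avg"].min(2)[v-h:v+h+1,u-w:u+w+1];g=np.clip(g-80,0,120);y,x=np.mgrid[v-h:v+h+1,u-w:u+w+1];return [(g*x).sum()/g.sum(),(g*y).sum()/g.sum()]
S=back(t,wc(t,312,182,4,4),.0645);L=S[:2]+54*.001*ex-.058*ey;print("S",S,"L from S",L)
# circle fit of L: extremes of bright region in lower half
g=t["avg"].min(2);u,v=[],[]
c0=proj(t,[*L,.0645])[0];print("c0",c0)
for a in np.deg2rad(np.arange(-20,201,10)):
    P_=[c0+r*np.array([np.cos(a),np.sin(a)]) for r in np.arange(4,10,.1)]
    val=[cv2.getRectSubPix(g,(1,1),tuple(map(float,p)))[0,0] for p in P_]
    i=np.argmax(np.array(val)<130);b=back(t,P_[i],.0645);u.append(b[:2])
u=np.array(u);M=np.c_[2*u,np.ones(len(u))];x=np.linalg.lstsq(M,(u**2).sum(1),rcond=None)[0];print("L circle",x[:2],"r",np.sqrt(x[2]+x[:2]@x[:2]))
px=proj(t,[*x[:2],.0645])[0];print("centre px",px,"expected tip px",proj(t,[*x[:2],.07]))
f=lambda p:tuple(int(round((q-o+.5)*20-.5)) for q,o in zip(p,(316,150)))
cv2.imwrite("pics/n1.png",A.astype(np.uint8));print("crop px of expected tip",f(proj(t,[*x[:2],.07])[0]))
E
```

```text
S [0.58872195 0.06196427 0.0645    ] L from S [0.64409826 0.00527685]
c0 [330.06960265 164.28998934]
L circle [0.64301393 0.00565306] r 0.021046977279581623
centre px [329.95976313 164.62753696] expected tip px [[329.9750846  164.06682905]]
crop px of expected tip (289, 291)
```

View pics/n1.png

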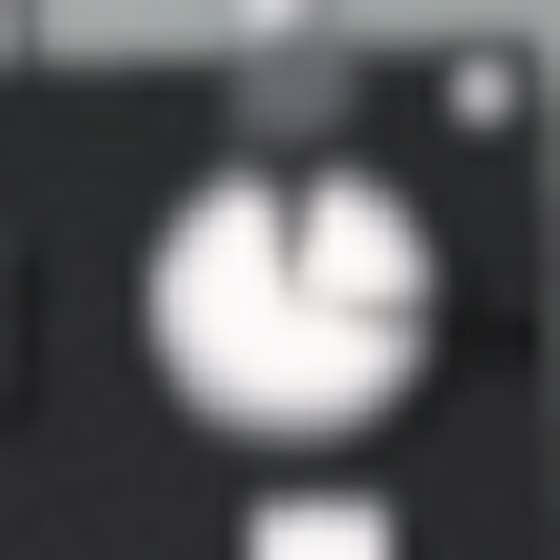

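The needle tip at crop (295,288) is within about 1 mm of the large cell's centre, expected at (289,291). The arm is above the logger, so I can press.

```bash
cat >>h.py <<'E'
def press():
    R=state()["tool_rot"]; k=[.517,.3045]
    servo_line([*k,.065],v=.15); hold(.2)
    f0=state()["wrist_force"][2]
    hit=servo_line([*k,.034],v=.012,force_limit=9); st=state();print("press",hit,st["eef_pos"].__repr__(),st["wrist_force"][2]-f0)
    hold(.15); st=state();print("held",st["eef_pos"][2],st["wrist_force"][2]-f0)
    servo_line([*k,.13],v=.15)
E
python3 -c "
from h import *
press();print(state()['clock'])"
```

```text
press True array([0.5170123 , 0.30449256, 0.04612233]) 4.272548250335326
held 0.04606578883521405 4.223704423354578
13.2667
```

```bash
cat >>h.py <<'E'
def press2():
    k=[.517,.3045]
    servo_line([*k,.062],v=.15); hold(.2); f0=state()["wrist_force"][2]; out=[]
    for z in np.arange(.056,.034,-.001):
        hit=servo_line([*k,z],v=.02,force_limit=15); hold(.03); st=state(); f=st["wrist_force"][2]-f0
        out.append((round(st["eef_pos"][2]*1000,2),round(f,1)))
        if hit or f>8: break
    hold(.15);print(hit,out,state()["wrist_force"][2]-f0)
    servo_line([*k,.13],v=.15)
E
python3 -c "
from h import *
press2();print(state()['clock'])"
```

```text
False [(np.float64(55.91), np.float64(0.7)), (np.float64(55.0), np.float64(0.2)), (np.float64(53.94), np.float64(0.1)), (np.float64(52.93), np.float64(-0.1)), (np.float64(52.12), np.float64(0.4)), (np.float64(51.22), np.float64(1.5)), (np.float64(50.16), np.float64(1.5)), (np.float64(49.16), np.float64(2.1)), (np.float64(48.13), np.float64(3.3)), (np.float64(47.14), np.float64(4.2)), (np.float64(46.11), np.float64(4.8)), (np.float64(45.98), np.float64(10.3))] 9.441993841320988
18.5333
```

```bash
python3 - <<'E'
from h import *
import pickle
shift((.510,.0330),(.5654,-.0244))
move_pose([.518,.303,.12],down())
grip(0.)
t=avg("top",6);pickle.dump(t,open("t2.pkl","wb"))
A=cv2.resize(t["avg"][150:178,316:344],(560,560),interpolation=cv2.INTER_CUBIC).clip(0,255)
cv2.imwrite("pics/n2.png",A.astype(np.uint8))
def wc(c,u,v,w,h):
    g=c["avg"].min(2)[v-h:v+h+1,u-w:u+w+1];g=np.clip(g-80,0,120);y,x=np.mgrid[v-h:v+h+1,u-w:u+w+1];return [(g*x).sum()/g.sum(),(g*y).sum()/g.sum()]
p=proj(t,[*(NT+.054*ex-.058*ey),.0645])[0].round().astype(int)
L=back(t,wc(t,*p,8,8),.0645);print("L",L,p,"S from L",L[:2]-.054*ex+.058*ey)
print(state()["clock"])
E
```

```text
grip 0.02313539254683657 29.48051691055298 [ 0.56602902 -0.02442933  0.06392506] [-0.63177783  0.25684006  5.70136091]
L [ 0.69923267 -0.05088708  0.0645    ] [347 147] S from L [0.64385636 0.00580034]
26.55
```

View pics/n2.png

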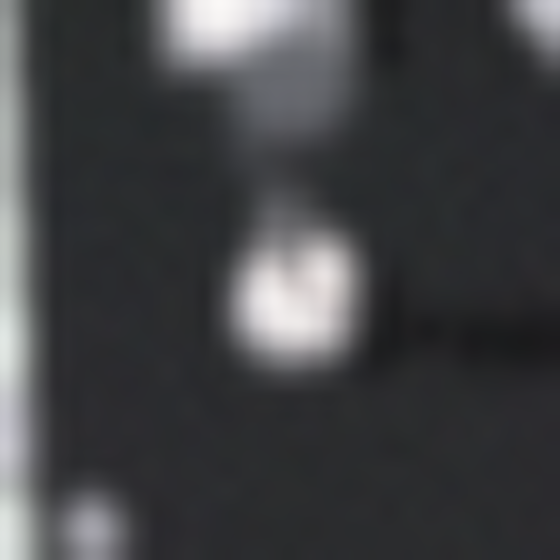

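The small cell's centre is at crop (296,298) and the tip at about (295,285). That is within 1 mm after the height offset, so I press, then park.

```bash
python3 - <<'E'
from h import *
press2()
R=down(); k=np.array([.5655,-.0244]); grip(.06)
move_pose([*k,.17],R); servo_line([*k,.063],v=.15); grip(0.,40)
p0=np.array(state()["eef_pos"])
for d,l in((-ex,.105),(-ey,.115)):
    e=np.array(state()["eef_pos"][:2]); hit=servo_line([*(e+d*l),.063],v=.06,force_limit=10)
    p=np.array(state()["eef_pos"]);print(hit,p,state()["wrist_force"],"moved",(p-p0)[:2]@d)
print(state()["clock"],state()["gripper_width"])
E
```

```text
False [(np.float64(55.88), np.float64(0.7)), (np.float64(54.98), np.float64(0.1)), (np.float64(53.93), np.float64(0.2)), (np.float64(52.93), np.float64(0.4)), (np.float64(52.12), np.float64(0.7)), (np.float64(51.18), np.float64(2.7)), (np.float64(50.13), np.float64(2.7)), (np.float64(49.1), np.float64(3.7)), (np.float64(48.16), np.float64(3.3)), (np.float64(47.12), np.float64(4.3)), (np.float64(46.1), np.float64(4.6)), (np.float64(45.98), np.float64(9.8))] 9.512203278939998
True [ 0.48919437 -0.02612289  0.06413927] [ 1.21252583 -0.87038326  2.51689864] moved 0.07682687122637337
True [ 0.48994291 -0.0497511   0.06412663] [-0.57116222  4.87374871  4.26548508] moved 0.023475505129178304
36.8583 0.02310041785574791
```

```bash
python3 - <<'E'
from h import *
for d in(-ex,-ey):
    p0=np.array(state()["eef_pos"]); hit=servo_line([*(p0[:2]+d*.03),.063],v=.02,force_limit=10)
    p=np.array(state()["eef_pos"]);print(hit,p,state()["wrist_force"],"moved",(p-p0)[:2]@d)
grip(.06);hold(.1);p=state()["eef_pos"];servo_line([p[0],p[1],.2],v=.2)
move_pose([.40,.35,.25],down())
t=avg("top",4)
cv2.imwrite("pics/end.png",cv2.resize(t["avg"][120:225,285:390],(580,580),interpolation=cv2.INTER_CUBIC).clip(0,255).astype(np.uint8))
print(state()["clock"])
E
```

```text
True [ 0.48960671 -0.04969378  0.06412136] [1.30736998 0.18066476 1.33964981] moved 0.0003347206791113053
True [ 0.48960519 -0.0496905   0.06408665] [0.26880288 1.85074803 3.77594687] moved -3.3167378001274677e-06
40.7333
```

View pics/end.png

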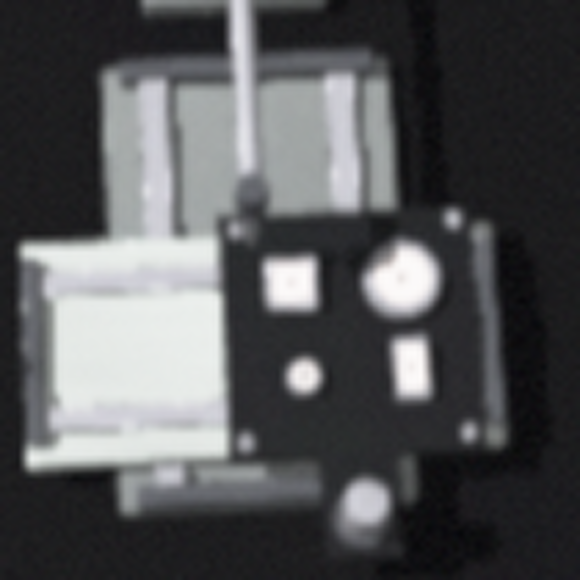

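```bash
python3 - <<'E'
from h import *
t=camera("top");f=lambda x,y:[285+(x+.5)/5.524-.5,120+(y+.5)/5.524-.5]
for q in((122,513),(105,70),(385,60)):print(q,back(t,f(*q),.015).round(4))
n=back(t,f(122,513),.015)[:2];print("centre",n+.135*ex-.085*ey, "expected if home",np.array([.4896,-.0497])+.108*ex+.045*ex+.05*ey)
E
```

```text
(122, 513) [0.5043 0.083  0.015 ]
(105, 70) [0.7732 0.0875 0.015 ]
(385, 60) [ 0.7744 -0.0791  0.015 ]
centre [0.64126907 0.00123573] expected if home [0.64135605 0.00395725]
```

The stage centre measured in the image matches the centre expected at home to within 3 mm. Pushing again against both stops moved the carriage less than 0.4 mm.

```bash
python3 -c "
from cell import *
print(sign_off())"
```

```text
the job is handed in; nothing more can be done
None
```

I brought the largest and then the smallest round cell under the needle (each about 1 mm off centre in the images), pressed the key fully down at each at about 10 N, parked the carriage against both home stops, and handed the job in; it gave no verdict.

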